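# Set up the amber screen on the blue-light viewer

### The arm

A 6-joint arm with a two-finger parallel gripper is mounted at the origin on a cart in front of the work surface, level with it; the furniture and walls round the work are solid. World frame = base frame: x ahead of the robot, y to its left, z up, the work surface at z = 0. Lengths are in m, angles in rad, forces in N, time in s.
With the tool pointing down it reaches from about 0.3 to 0.775 m from the base axis. Payload 14.6 kg.
Tool frame: the origin (TCP) lies at the very end of the fingers, on their centre line; the grasp point (between the pads) lies 19 mm behind it; z points along the fingers, y is the line along which they close (so a half turn about z gives the same grasp; the last joint's range is limited). The gripper opens to 94 mm and grips with 3 to 60 N. Pads are 16 mm wide; open, the fingers measure 119 mm over their backs; the gripper's body (75 mm by 177 mm) begins 78 mm behind the grasp point.
Start: joints at [-1.205, 0.3, 1.521, -0, 1.321, -0.067], TCP at [0.231, -0.499, 0.205] pointing down, gripper open.
Joint ranges: [-3.03, 3.03], [-0.79, 2.21], [0.23, 2.52], [-1.04, 4.18], [0, 3.07], [-2.55, 2.55]. Speed limits (rad/s): [2.22, 2.22, 2.57, 3.14, 3.14, 3.14].

### API

Orientations are given as [roll, pitch, yaw] about the fixed x, y, z axes, in that order (R = Rz(yaw) Ry(pitch) Rx(roll)).
In Python, from station import * gives the robot as it stands.
- The arm moves only by the tool jog_arm, never from a script. Its argument "rows" is a list of rows, each a list of 3 entries, a list of its own where there are three numbers: the shift along the tool's x, y, z in m, then the turn about the tool's z in degrees, then the finger opening in m, from 0 to 0.094. A call has 1 to 12 rows; each row shifts and turns the commanded pose from where the row before left it, along the tool's axes as they then stand; what a row does not reach is not made up. A row lasts 1/12 s, in which the tool goes at most 41.7 mm and 7.16 degrees, less where a joint would pass 70% of its speed; a pose out of reach is approached as far as the arm can. A call is refused whole if a number of a shift passes 0.0417 or a number of a turn 7.16, either way. A call with a gripper value outside its range is refused whole. The fingers move at their own pace and stop on an object; "squeeze" is the grip in N (left out, the last holds). Time passes only in rows, so rows that do not move let the fingers close. It gives the time, the measured TCP pose, the force, the opening and the grip force at its end, in the units of the state.
- get_obs(): the state, without advancing time (a new reading comes with each control period).
- camera(name): name is "side" or "top"; returns a dict with "image" (480x640x3 uint8, red, green, blue), "range_z" (480x640 float32, m along the optical axis (not along the pixel's ray), 0 where there is no reading), "K" (3x3 intrinsics, pixels), "world_from_camera" (4x4, takes a point from camera to world coordinates). Camera axes: x right, y up, looking along -z (the intrinsics and any distortion apply to the point x, -y, -z); pixel columns grow to the right and rows downward; lengths in m; the calibration is good to about 2 mm. A picture is of the moment at which its call begins.
- hand_in(): hands the job in; it is judged then, once.
Trained networks look in a picture, given as the dict that the camera call returned (one of the last four; its "shot" number tells which), for a name from the list of things; names that differ only in an ending like _2 or _b are one class to them, and where a whole thing is asked for, a point or a joint stands for the part that bears it (a point fixed in the world has none). Each returns a list of dicts, best first, with "p" (0 to 1); they miss things now and then, are a little off and sometimes report something else, mostly with a low value. They report only what shows in the picture. A call takes as long as a camera call. They do not tell look-alikes from the thing itself.
- search_frame(label, picture): "at" ([column, row] as shares, 0 to 1, of the picture: columns of its width, rows of its height, amid what is visible of it).
- spot_point(label, picture): "at" ([column, row] as shares, 0 to 1, of the picture: columns of its width, rows of its height: a listed point, or the origin of a listed thing).
The state is a dict: "time_s": time; "qpos": joint angles; "joint_vel": joint speeds; "tau": joint torques, N m; "ee_pos": TCP position; "eef_rot": TCP orientation; "force": force on the tool from outside, world axes, zero at the start; "moment": the same for the moment, N m; "grip_width": finger opening in m; "grip_force": force on a finger pad.
Only numpy, scipy, OpenCV 4.12 (cv2) and the standard library are available. Lean on these libraries where they do the work, as an engineer would, in place of code of your own. Each camera call takes 0.05 s, during which the arm holds its last target. There are 200 camera calls.

### The job

Lift the amber viewing screen up and off the two hooks of its wire stand, stand its lower edge in the groove of the blue-light viewer and lean it back against the viewer's two rubber-tipped arms, keeping hold of it until it leans there so that it does not fall back. Only when the screen is in place, press the viewer's blue lamp button all the way down and let it come up again. Do not push the culture dish on the window out of its place.

Things in the scene. Friction and masses are not known exactly. Their poses are not given: they have to be found in the camera images.
- screen_grip (a point): centre of the black grip of the amber viewing screen: a block 64 mm wide (y), 30 mm high (z), 14 mm thick (x) at the middle of the screen's upper edge, standing out equally on both faces and 3 mm over the edge. It lies 138 mm above the screen's lower edge, in the plate's middle plane. Axes as screen
- screen: the amber see-through plate, 180 mm wide (y), 150 mm high (z), 5 mm thick (x), 0.2 kg, both faces alike; origin at the middle of its lower edge, z up the plate to the grip, x normal to it. 72 mm to each side of the grip's middle is a closed hanging slot, 15 mm wide, 29 mm high, its upper end 2.5 mm above the grip's centre
- hook_stand: fixed wire stand; origin on the worktop, -x (its front) roughly to the robot. Foot plate 10 mm high, x -53 to 77, y -100 to 100 mm. At y = -72 and 72 mm a 7 mm wire rises at x = 35 mm, runs forward at 170 mm height and ends in an upturned tip at x = -37 mm, its top at 179 mm. A thin cross wire at x = 35 mm, 70 mm up; between the wires all else is free, nothing above
- hang_point (a point): point of the stand where the grip's centre is while the screen hangs upright, its slots over the wires, square to the stand. Raised by 9 to 20 mm (15 is the middle), the slots pass level over the upturned tips towards the stand's -x; the screen is off once it is 40 mm forward
- viewer: fixed blue-light viewer, a grey box 190 mm deep (x), 230 wide (y), 46 high, blue window on top; origin on the worktop under its centre, -x (its front) roughly to the robot. Two steel arms rise at the sides; each carries a rubber sleeve 10 mm thick along y, 70 to 104 mm off the middle, axis at x = 14, z = 130 mm, on which the screen leans
- groove (a point): middle of the groove's floor on the viewer's top, at x = -37, z = 46 mm of the viewer; axes as the viewer's. The groove takes the screen's lower edge; it runs along y between a front lip (inner face 8 mm before this point, 11 mm high) and a rear rail (8 mm behind it, 4 mm high), with end stops 100 mm to each side, 11 mm high
- lean_point (a point): point of the viewer where the grip's centre is when the screen stands in the groove against the lip and leans on both sleeves: x = 26, z = 167 mm of the viewer. The screen's top is then tipped back (to the viewer's +x) 30 degrees from upright and its lower edge's middle is at x = -43, z = 47 mm
- lamp_button (a joint): travel of the blue lamp button, m: 0 up, 0.006 fully down; it springs back; about 5 N hold it fully down
- lamp_button_top (a point): centre of the top of the blue lamp button, 24 mm across, in a round black housing on the viewer's front strip, right of the middle as seen from the robot; pressed straight down. It stands 58 mm above the worktop and 27 mm in front of the groove's lip
- dish_center (a point): centre of the closed clear culture dish, 91 mm across, 16 mm high, standing loose on the viewer's window behind the groove
Things that resemble listed ones, but are neither listed nor needed, are in the scene too. What is shaped like the screen but grey or purple is not meant.

How it is judged:
On the way, in this order (a step that is already met when the one before it is completed fails the run):
1. the screen, held by the fingers, is clear off both hooks (distance between screen_grip and hang_point above 0.05 m and contact force between screen and hook_stand below 0.1 N and contact force between the fingers and screen above 0.5 N), for 0.1 s.
2. still held, the screen stands in the viewer's groove and is leaned back to the arms (x of screen in the frame of viewer between -0.048 and -0.028 m and y of screen in the frame of viewer between -0.015 and 0.015 m and z of screen in the frame of viewer below 0.053 m and angle between screen's own z axis and vertical between 0.42 and 0.61 rad and angle between the y axis of screen and the y axis of viewer, either way round below 0.12 rad and x of screen_grip in the frame of viewer above 0.008 m and contact force between screen and viewer above 0.1 N and contact force between the fingers and screen above 0.5 N), for 0.1 s.
3. with the screen let go and leaning in place, the lamp button is pressed all the way down (x of screen in the frame of viewer between -0.048 and -0.028 m and y of screen in the frame of viewer between -0.015 and 0.015 m and z of screen in the frame of viewer below 0.053 m and angle between screen's own z axis and vertical between 0.42 and 0.61 rad and angle between the y axis of screen and the y axis of viewer, either way round below 0.12 rad and x of screen_grip in the frame of viewer above 0.008 m and value of joint lamp_button above 0.0045 m and contact force between the fingers and screen below 0.05 N), for 0.02 s.
At the end, for the whole second after the job is handed in: The screen is at rest in the viewer's groove, within 15 mm of the middle and square within 7 degrees, leaning back on the arms 24 to 35 degrees from upright, top away from the front; the lamp button, once pressed, is up again (x of screen in the frame of viewer between -0.048 and -0.028 m and y of screen in the frame of viewer between -0.015 and 0.015 m and z of screen in the frame of viewer below 0.053 m and angle between screen's own z axis and vertical between 0.42 and 0.61 rad and angle between the y axis of screen and the y axis of viewer, either way round below 0.12 rad and x of screen_grip in the frame of viewer above 0.008 m and contact force between screen and viewer above 0.2 N and linear speed of screen below 0.02 m/s and value of joint lamp_button below 0.002 m); the robot touches nothing.
It fails at once if the lamp button is pressed while the screen is not in place (value of joint lamp_button above 0.003 m and not (x of screen in the frame of viewer between -0.048 and -0.028 m and y of screen in the frame of viewer between -0.015 and 0.015 m and z of screen in the frame of viewer below 0.053 m and angle between screen's own z axis and vertical between 0.42 and 0.61 rad and angle between the y axis of screen and the y axis of viewer, either way round below 0.12 rad and x of screen_grip in the frame of viewer above 0.008 m)).
It fails at once if the culture dish is moved by more than 15 mm (distance of dish_center from where it was at the start of the episode above 0.015 m).
It also fails if it takes over 51 s, if anything falls off the work surface, if the arm or the gripper's body presses on something with over 40 N, if the wrist force passes 120 N, or if a joint passes its speed limit or range.

## Working session

There is one attempt and no reset: what is moved stays moved. The work goes in short steps, Python scripts to look and compute and a tool call to move; the robot and the scene stay as the last step left them, time stands still between calls to the robot, and variables do not carry over. Pictures are saved under pics/ and viewed, at most 10 in all, crops included, and the job is handed in when it is done.

Besides the shell and the picture viewer there is one more tool, called after ">>>" by a JSON object that holds its "api" and its "payload", one argument or row to a line. jog_arm: Moves the arm, as the interface text tells. Its arguments: {"type":"object","properties":{"rows":{"type":"array","items":{"type":"array"}},"squeeze":{"type":"number"}},"required":["rows"]}

```bash
mkdir -p pics
cat > h.py <<'E'
import numpy as np, cv2
from station import *
def save(c,n): cv2.imwrite('pics/'+n,c['image'][:,:,::-1])
def pt(c,u,v,z=None):
    # world point at pixel; by depth, or at plane z
    K=c['K'];T=c['world_from_camera']
    r=np.array([(u-K[0,2])/K[0,0],-(v-K[1,2])/K[1,1],-1.])
    if z is None:
        d=c['range_z'][max(0,int(v)-1):int(v)+2,max(0,int(u)-1):int(u)+2];d=np.median(d)
    else:
        w=T[:3,:3]@r; d=(z-T[2,3])/w[2]
    return T[:3,:3]@(r*d)+T[:3,3]
E
python3 - <<'E'
from h import *
for n in ('top','side'):
    c=camera(n);save(c,n+'0.png');print(n,c['world_from_camera'][:3,3].round(3))
    for l in ('screen_grip','hook_stand','hang_point','viewer','groove','lean_point','lamp_button_top','dish_center','screen'):
        print(l,[(round(d['p'],2),int(d['at'][0]*640),int(d['at'][1]*480),pt(c,d['at'][0]*640,d['at'][1]*480).round(3).tolist()) for d in spot_point(l,c)[:4]])
E
```

```text
top [-0.157 -0.063  1.791]
screen_grip [(0.92, 220, 194, [0.528, 0.494, 0.151]), (0.8, 276, 212, [0.515, 0.278, 0.172]), (0.59, 158, 231, [0.33, 0.642, 0.152]), (0.44, 439, 297, [0.438, -0.339, 0.051])]
hook_stand [(0.6, 422, 282, [0.473, -0.268, 0.047]), (0.56, 286, 226, [0.526, 0.253, 0.051])]
hang_point [(0.62, 283, 212, [0.521, 0.256, 0.179]), (0.24, 441, 299, [0.43, -0.345, 0.063])]
viewer [(0.97, 424, 278, [0.491, -0.272, 0.046])]
groove [(0.86, 423, 281, [0.479, -0.272, 0.046])]
lean_point [(0.68, 427, 267, [0.531, -0.273, 0.06]), (0.59, 432, 255, [0.576, -0.279, 0.061]), (0.5, 286, 225, [0.526, 0.254, 0.053])]
lamp_button_top [(0.39, 441, 297, [0.439, -0.341, 0.061])]
dish_center [(0.78, 426, 266, [0.531, -0.268, 0.062])]
screen [(0.86, 167, 247, [0.322, 0.641, 0.021]), (0.74, 224, 211, [0.516, 0.495, 0.03]), (0.69, 283, 230, [0.523, 0.265, 0.007])]
side [-0.263  1.378  0.647]
screen_grip [(0.97, 215, 265, [0.523, 0.51, 0.148]), (0.48, 353, 215, [0.536, -0.259, 0.062])]
hook_stand [(0.67, 266, 282, [0.536, 0.286, 0.008])]
hang_point [(0.92, 273, 228, [0.514, 0.28, 0.176])]
viewer [(0.78, 360, 233, [0.41, -0.057, 0.078])]
groove [(0.78, 366, 219, [0.493, -0.28, 0.048])]
lean_point [(0.97, 356, 188, [0.755, -0.724, 0.029])]
lamp_button_top [(0.47, 386, 215, [0.438, -0.338, 0.059])]
dish_center [(0.68, 352, 213, [0.552, -0.283, 0.06]), (0.21, 271, 275, [0.521, 0.284, 0.035])]
screen [(0.97, 272, 276, [0.543, 0.249, 0.011]), (0.93, 217, 316, [0.393, 0.659, 0.118]), (0.91, 243, 369, [0.335, 0.652, 0.004])]
```

View pics/top0.png

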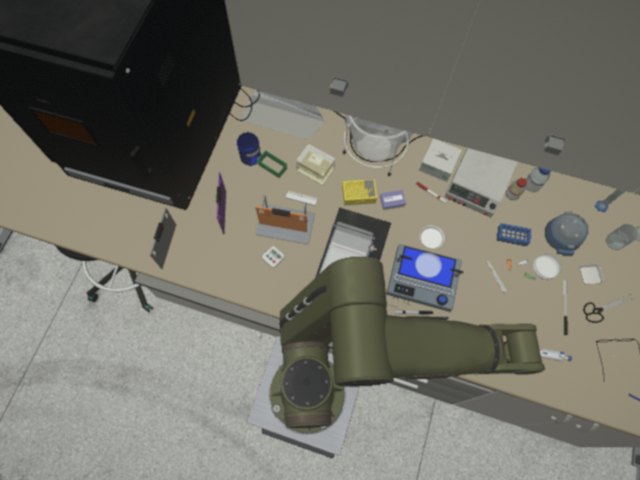

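View pics/side0.png

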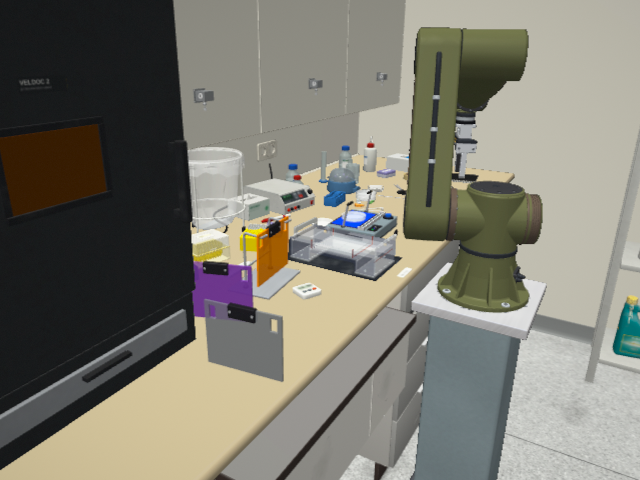

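The top view shows three screens: purple at (220,200), grey at (162,238) and amber at (283,215). The amber one is the one on the wire stand, so it fits. The viewer is at (425,277), its button should be near (441,298), and the dish is at (428,265). Next I'll fit the poses and confirm in an enlarged crop.

```bash
cat >> h.py <<'E'
def cloud(c):
    K=c['K'];T=c['world_from_camera'];v,u=np.mgrid[:480,:640];d=c['range_z']
    P=np.stack([(u-K[0,2])/K[0,0]*d,-(v-K[1,2])/K[1,1]*d,-d],-1)
    return P@T[:3,:3].T+T[:3,3], d>0
def rect(P,m):
    a=P[m][:,:2].astype(np.float32)*1000
    (cx,cy),(w,h),ang=cv2.minAreaRect(a);return round(cx,1),round(cy,1),round(w,1),round(h,1),round(ang,2),len(a)
def amber(c):
    hsv=cv2.cvtColor(c['image'],cv2.COLOR_RGB2HSV);return (hsv[...,0]>7)&(hsv[...,0]<20)&(hsv[...,1]>190)&(hsv[...,2]>90)
E
python3 - <<'E'
from h import *
c=camera('top');P,ok=cloud(c);print(c['K'][0,0])
X,Y,Z=P[...,0],P[...,1],P[...,2]
def box(x0,x1,y0,y1,z0,z1): return ok&(X>x0)&(X<x1)&(Y>y0)&(Y<y1)&(Z>z0)&(Z<z1)
m=box(.36,.63,-.42,-.13,.038,.054);print('viewer',rect(P,m),np.median(Z[m]))
def big(m):
    n,l,s,_=cv2.connectedComponentsWithStats(m.astype(np.uint8));return l==1+np.argmax(s[1:,4])
print('viewer big',rect(P,big(m)))
hsv=cv2.cvtColor(c['image'],cv2.COLOR_RGB2HSV)
b=big(m&(hsv[...,0]>105)&(hsv[...,0]<130)&(hsv[...,1]>180));print('window',rect(P,b))
m=box(.42,.66,.13,.4,.006,.016);print('foot',rect(P,m),rect(P,big(m)))
out=[]
for n in('top','side'):
    d=camera(n);P2,ok2=cloud(d);a=amber(d)&ok2&(np.abs(P2[...,0]-.53)<.1)&(np.abs(P2[...,1]-.27)<.13)&(P2[...,2]>.03)&(P2[...,2]<.2);a=big(a)
    A=P2[a];ce=np.median(A,0);u,s,vt=np.linalg.svd(A-ce,full_matrices=False);print(n,len(A),ce.round(4),'normal',vt[2].round(3),A.min(0).round(3),A.max(0).round(3),rect(P2,a))
    hs=cv2.cvtColor(d['image'],cv2.COLOR_RGB2HSV)
    g=ok2&(hs[...,2]<60)&(np.abs(P2[...,0]-.52)<.05)&(np.abs(P2[...,1]-.27)<.06)&(P2[...,2]>.14)&(P2[...,2]<.2)
    print('grip',rect(P2,g),P2[g].mean(0).round(4),P2[g].min(0).round(3),P2[g].max(0).round(3))
    out.append(d)
im=out[0]['image'];im2=out[1]['image']
A=cv2.resize(im[180:260,240:330],(450,400),interpolation=cv2.INTER_CUBIC);B=cv2.resize(im[235:320,380:470],(0,0),fx=3.8,fy=3.8,interpolation=cv2.INTER_CUBIC)
W=np.zeros((600,800,3),np.uint8);W[:400,:450]=A;W[:B.shape[0],455:455+B.shape[1]]=B
C=cv2.resize(im2[200:300,230:420],(400,200));W[400:,:400]=C;cv2.imwrite('pics/crop1.png',W[:,:,::-1])
E
```

```text
519.6995835177094
viewer (505.7, -272.2, 192.8, 230.0, 2.31, 2451) 0.04642614335527373
viewer big (505.7, -272.2, 192.8, 230.0, 2.31, 2429)
window (535.2, -226.0, 97.5, 84.8, 1.97, 289)
foot (539.8, 264.3, 267.6, 239.1, 89.84, 847) (541.6, 265.0, 135.0, 214.7, 17.37, 523)Traceback (most recent call last):
  File "<stdin>", line 14, in <module>
  File "<stdin>", line 7, in big
    return _wrapfunc(a, 'argmax', axis=axis, out=out, **kwds)
    return bound(*args, **kwds)
ValueError: attempt to get argmax of an empty sequence
```

Run:
```python
from h import *
def big(m):
    n,l,s,_=cv2.connectedComponentsWithStats(m.astype(np.uint8));return l==1+np.argmax(s[1:,4])
out=[]
for n in('top','side'):
    d=camera(n);P2,ok2=cloud(d);R=np.abs(P2-[.53,.27,.12]);hs=cv2.cvtColor(d['image'],cv2.COLOR_RGB2HSV).astype(int)
    near=ok2&(R[...,0]<.12)&(R[...,1]<.14)&(R[...,2]<.09)
    a=near&(hs[...,0]>3)&(hs[...,0]<22)&(hs[...,1]>170)
    if a.any():
        a=big(a);A=P2[a];ce=np.median(A,0);u,s,vt=np.linalg.svd(A-ce,full_matrices=False);print(n,len(A),ce.round(4),'normal',vt[2].round(3),A.min(0).round(3),A.max(0).round(3),rect(P2,a))
    g=near&(hs[...,2]<75)&(hs[...,1]<120)&(P2[...,2]>.14)&(P2[...,2]<.2)
    if g.any():
        g=big(g);v,u=np.nonzero(g);print('grip',u.mean(),v.mean(),rect(P2,g),P2[g].mean(0).round(4),P2[g].min(0).round(3),P2[g].max(0).round(3))
        t=g&(P2[...,2]>.182);print('griptop',t.sum() and (rect(P2,t),P2[t].mean(0)))
    w=near&(P2[...,2]>.15)&(hs[...,1]<60)&(hs[...,2]>90)
    print('wire',np.c_[np.nonzero(w)[1],np.nonzero(w)[0],(P2[w]*1000).round()].astype(int).tolist()[:60])
    out.append(d)
im=out[0]['image'];im2=out[1]['image']
A=cv2.resize(im[180:260,240:330],(450,400),interpolation=cv2.INTER_CUBIC);B=cv2.resize(im[235:320,380:470],(0,0),fx=3.8,fy=3.8,interpolation=cv2.INTER_CUBIC)
W=np.zeros((600,800,3),np.uint8);W[:400,:450]=A;W[:B.shape[0],455:455+B.shape[1]]=B
C=cv2.resize(im2[200:300,230:420],(380,200));W[400:,:380]=C;cv2.imwrite('pics/crop1.png',W[:,:,::-1])
```

```text
grip 280.4942528735632 212.2528735632184 (520.6, 267.4, 12.5, 62.8, 6.19, 87) [0.5197 0.2664 0.1741] [0.514 0.236 0.152] [0.529 0.299 0.19 ]
griptop ((520.9, 265.8, 8.4, 52.8, 8.41, 19), array([0.51999083, 0.26921559, 0.18434016]))
wire [[264, 195, 564, 343, 173], [265, 195, 567, 340, 170], [264, 196, 555, 338, 186], [265, 196, 561, 338, 175], [263, 197, 555, 343, 175], [264, 197, 560, 342, 167], [265, 197, 566, 341, 156], [263, 198, 550, 341, 178], [264, 198, 553, 339, 174], [263, 199, 549, 341, 172], [264, 199, 549, 337, 175], [263, 200, 543, 339, 177], [264, 200, 545, 336, 175], [262, 201, 542, 342, 169], [263, 201, 540, 338, 175], [264, 201, 546, 337, 166], [262, 202, 540, 342, 166], [263, 202, 542, 339, 164], [305, 202, 585, 200, 170], [306, 202, 589, 198, 164], [262, 203, 533, 339, 173], [263, 203, 536, 337, 168], [304, 203, 579, 201, 173], [305, 203, 579, 198, 176], [306, 203, 581, 195, 172], [262, 204, 529, 337, 175], [263, 204, 532, 335, 169], [304, 204, 576, 200, 171], [305, 204, 575, 196, 177], [306, 204, 586, 197, 154], [262, 205, 527, 337, 170], [263, 205, 528, 334, 170]
[... 2050 characters left out ...]
290, 220, 516, 194, 175], [291, 220, 513, 193, 175], [268, 221, 588, 202, 161], [269, 221, 584, 202, 162], [285, 221, 534, 194, 169], [286, 221, 530, 193, 169], [287, 221, 523, 200, 172], [288, 221, 523, 194, 171], [289, 221, 519, 195, 172], [268, 222, 590, 199, 157], [269, 222, 587, 198, 157], [270, 222, 580, 204, 160], [274, 222, 527, 259, 185], [285, 222, 533, 195, 166], [286, 222, 530, 194, 166], [269, 223, 582, 206, 157], [270, 223, 582, 201, 156], [269, 224, 587, 198, 151], [270, 224, 579, 205, 155], [245, 232, 561, 344, 175], [246, 232, 558, 345, 176], [271, 232, 511, 296, 170], [244, 233, 561, 349, 174], [245, 233, 561, 345, 173], [246, 233, 557, 346, 174], [247, 233, 555, 344, 174]]
```

View pics/crop1.png

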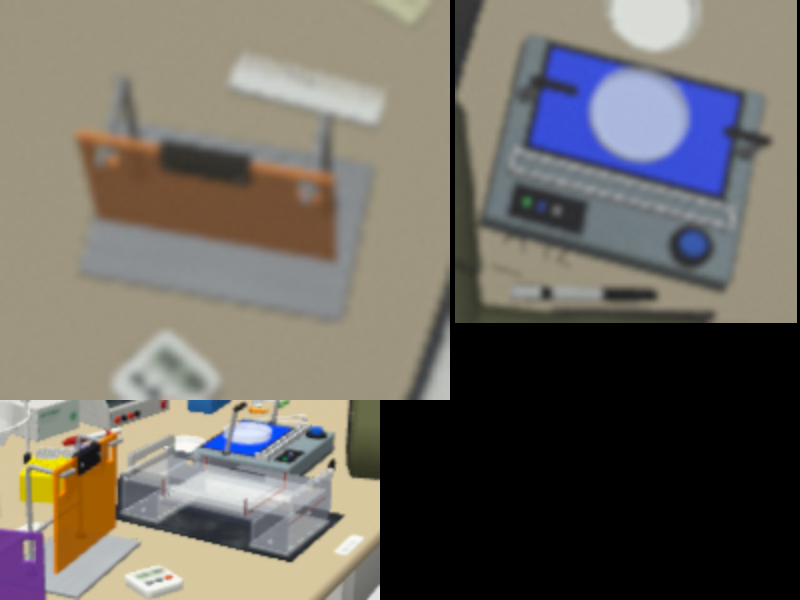

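The crop shows the amber screen on the stand at top-view (283,215), slots over the wires. The viewer's blue button is at about (443,299), and the dish sits centred on the window. Amber is the right one, because the purple and grey ones aren't on the stand.

```bash
cat >> h.py <<'E'
from scipy.spatial.transform import Rotation as Rn
def tool(o=None):
    o=o or get_obs();return np.array(o['ee_pos']),Rn.from_euler('xyz',o['eef_rot']).as_matrix(),o
def go(x,y,z,ydir=None):
    p,R,o=tool();s=R.T@(np.array([x,y,z])-p);a=np.degrees(np.arctan2(R[1,1],R[0,1]))
    print('t',round(o['time_s'],2),'pos',p.round(4),'tool shift',s.round(4),'tool y dir deg',round(a,2))
    if ydir is not None: print('turn(tool z) deg',round((-(ydir-a)+90)%180-90,2),'alt other half')
E
python3 - <<'E'
from h import *
go(.521,.268,.40,7)
p,R,o=tool();print(R.round(3),o['eef_rot'],o['qpos'],o['grip_width'])
E
```

```text
t 1.2 pos [ 0.2307 -0.4993  0.2054] tool shift [ 0.5854 -0.5748 -0.1946] tool y dir deg -65.2
turn(tool z) deg -72.2 alt other half
[[ 0.908  0.419  0.   ]
 [ 0.419 -0.908 -0.   ]
 [-0.     0.    -1.   ]] [3.14157441e+00 6.50427549e-06 4.32804085e-01] [-1.20460042e+00  2.99900275e-01  1.52100243e+00 -5.44477180e-06
  1.32067131e+00 -6.66068269e-02] 0.09397814030289689
```

>>> {"api": "jog_arm", "payload": {
  "rows": [
    [[0, 0, -0.0195], -7.1, 0.06],
    [[0, 0, -0.0195], -7.1, 0.06],
    [[0, 0, -0.0195], -7.1, 0.06],
    [[0, 0, -0.0195], -7.1, 0.06],
    [[0, 0, -0.0195], -7.1, 0.06],
    [[0, 0, -0.0195], -7.1, 0.06],
    [[0, 0, -0.0195], -7.1, 0.06],
    [[0, 0, -0.0195], -7.1, 0.06],
    [[0, 0, -0.0195], -7.1, 0.06],
    [[0, 0, -0.0195], -7.1, 0.06],
    [[0, 0, 0], -1.2, 0.06]
  ],
  "squeeze": 20
}}

```text
time_s: 2.12
ee_pos: [0.2308, -0.4996, 0.4042]
eef_rot: [3.14, 0.005, 1.7]
force: [-0.6, 0.4, 0.3]
grip_width: 0.0601
grip_force: 0.0
```

```bash
python3 -c "
from h import *
go(.521,.268,.40,7)"
```

```text
t 2.12 pos [ 0.2308 -0.4996  0.4042] tool shift [0.724  0.3863 0.0008] tool y dir deg 7.38
turn(tool z) deg 0.38 alt other half
```

>>> {"api": "jog_arm", "payload": {
  "rows": [
    [[0.02, 0.01, 0], 0.38, 0.06],
    [[0.033, 0.0176, 0], 0, 0.06],
    [[0.033, 0.0176, 0], 0, 0.06],
    [[0.033, 0.0176, 0], 0, 0.06],
    [[0.033, 0.0176, 0], 0, 0.06],
    [[0.033, 0.0176, 0], 0, 0.06],
    [[0.033, 0.0176, 0], 0, 0.06],
    [[0.033, 0.0176, 0], 0, 0.06],
    [[0.033, 0.0176, 0], 0, 0.06],
    [[0.033, 0.0176, 0], 0, 0.06],
    [[0.033, 0.0176, 0], 0, 0.06]
  ]
}}

```text
time_s: 3.03
ee_pos: [0.375, -0.1283, 0.3998]
eef_rot: [-3.141, -0.0, 1.683]
force: [-0.3, -1.3, 0.1]
grip_width: 0.0601
grip_force: 0.0
```

>>> {"api": "jog_arm", "payload": {
  "rows": [
    [[0.033, 0.0176, 0], 0, 0.06],
    [[0.033, 0.0176, 0], 0, 0.06],
    [[0.033, 0.0176, 0], 0, 0.06],
    [[0.033, 0.0176, 0], 0, 0.06],
    [[0.033, 0.0176, 0], 0, 0.06],
    [[0.033, 0.0176, 0], 0, 0.06],
    [[0.033, 0.0176, 0], 0, 0.06],
    [[0.033, 0.0176, 0], 0, 0.06],
    [[0.033, 0.0176, 0], 0, 0.06],
    [[0.033, 0.0176, 0], 0, 0.06],
    [[0.033, 0.0176, 0], 0, 0.06],
    [[0, 0, 0], 0, 0.06]
  ]
}}

```text
time_s: 4.03
ee_pos: [0.5262, 0.2575, 0.3967]
eef_rot: [-3.137, 0.001, 1.687]
force: [0.2, 0.7, -0.4]
grip_width: 0.0603
grip_force: 0.0
```

```bash
python3 -c "
from h import *
go(.521,.268,.152,7)"
```

```text
t 4.03 pos [0.5262 0.2575 0.3967] tool shift [ 0.0112 -0.0028  0.2447] tool y dir deg 6.68
turn(tool z) deg -0.32 alt other half
```

>>> {"api": "jog_arm", "payload": {
  "rows": [
    [[0.011, -0.003, 0.02], 0, 0.06],
    [[0, 0, 0.03], 0, 0.06],
    [[0, 0, 0.03], 0, 0.06],
    [[0, 0, 0.03], 0, 0.06],
    [[0, 0, 0.02], 0, 0.06],
    [[0, 0, 0], 0, 0.06],
    [[0, 0, 0], 0, 0.06]
  ]
}}

```text
time_s: 4.62
ee_pos: [0.5209, 0.2631, 0.27]
eef_rot: [-3.14, 0.0, 1.685]
force: [-0.1, -0.7, -0.8]
grip_width: 0.0602
grip_force: 0.0
```

Run:
```python
from h import *
go(.521,.268,.152,7)
W=np.zeros((480,800,3),np.uint8)
for i,(n,x,y) in enumerate((('top',240,170),('side',225,180))):
    c=camera(n);W[:480,400*i:400*i+400]=cv2.resize(c['image'][y:y+96,x:x+80],(400,480),interpolation=cv2.INTER_CUBIC)
cv2.imwrite('pics/pre.png',W[:,:,::-1])
```

```text
t 4.62 pos [0.5209 0.2631 0.27  ] tool shift [0.0049 0.0008 0.118 ] tool y dir deg 6.53
turn(tool z) deg -0.47 alt other half
```

View pics/pre.png

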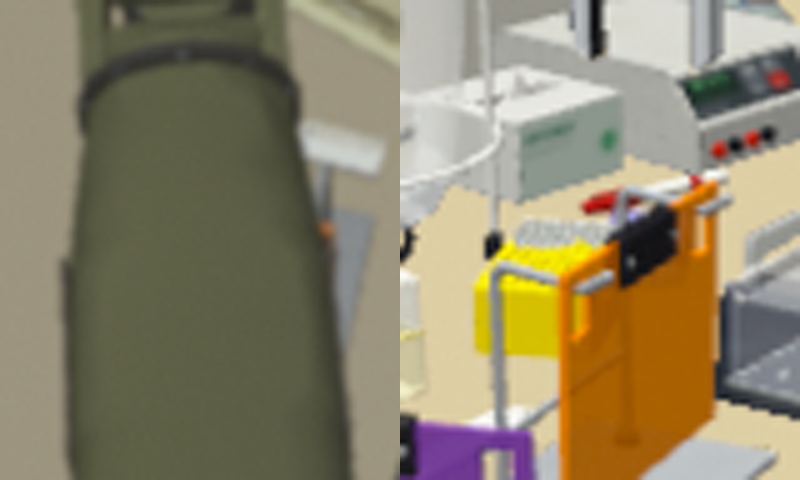

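The side view shows both fingertips above and astride the black grip (crop 650,245), which is what I want. Descending and closing.

>>> {"api": "jog_arm", "payload": {
  "rows": [
    [[0.005, 0.001, 0.02], -0.4, 0.06],
    [[0, 0, 0.03], 0, 0.06],
    [[0, 0, 0.03], 0, 0.06],
    [[0, 0, 0.025], 0, 0.06],
    [[0, 0, 0.013], 0, 0.06],
    [[0, 0, 0], 0, 0.06],
    [[0, 0, 0], 0, 0.03],
    [[0, 0, 0], 0, 0.03],
    [[0, 0, 0], 0, 0.005],
    [[0, 0, 0], 0, 0.005],
    [[0, 0, 0], 0, 0.005],
    [[0, 0, 0], 0, 0.005]
  ],
  "squeeze": 20
}}

```text
time_s: 5.72
ee_pos: [0.5217, 0.2685, 0.1529]
eef_rot: [3.141, -0.0, 1.693]
force: [0.5, -0.7, -0.5]
grip_width: 0.0234
grip_force: 0.0
```

```bash
python3 -c "
from h import *
go(.521,.268,.152,7)"
```

```text
t 5.72 pos [0.5217 0.2685 0.1529] tool shift [-0.0004 -0.0008  0.0009] tool y dir deg 7.02
turn(tool z) deg 0.02 alt other half
```

>>> {"api": "jog_arm", "payload": {
  "rows": [
    [[0, 0, 0], 0, 0.005],
    [[0, 0, 0], 0, 0.005],
    [[0, 0, 0], 0, 0.005],
    [[0, 0, 0], 0, 0.005],
    [[0, 0, 0], 0, 0.005],
    [[0, 0, 0], 0, 0.005]
  ],
  "squeeze": 25
}}

```text
time_s: 6.22
ee_pos: [0.5219, 0.2685, 0.1528]
eef_rot: [3.141, -0.0, 1.693]
force: [4.0, -0.7, 4.4]
grip_width: 0.014
grip_force: 25.0
```

>>> {"api": "jog_arm", "payload": {
  "rows": [
    [[0, 0, -0.005], 0, 0.005],
    [[0, 0, -0.005], 0, 0.005],
    [[0, 0, -0.0045], 0, 0.005],
    [[0, 0, 0], 0, 0.005],
    [[0, 0, 0], 0, 0.005]
  ]
}}

```text
time_s: 6.63
ee_pos: [0.5215, 0.2685, 0.1671]
eef_rot: [-3.142, -0.0, 1.693]
force: [-0.5, 0.6, -1.6]
grip_width: 0.0138
grip_force: 25.0
```

Run:
```python
from h import *
go(.521,.268,.167,7)
c=camera('side');cv2.imwrite('pics/lift.png',cv2.resize(c['image'][190:310,210:330],(600,600),interpolation=cv2.INTER_CUBIC)[:,:,::-1])
```

```text
t 6.63 pos [0.5215 0.2685 0.1671] tool shift [-0.0004 -0.0005  0.0001] tool y dir deg 7.02
turn(tool z) deg 0.02 alt other half
```

View pics/lift.png

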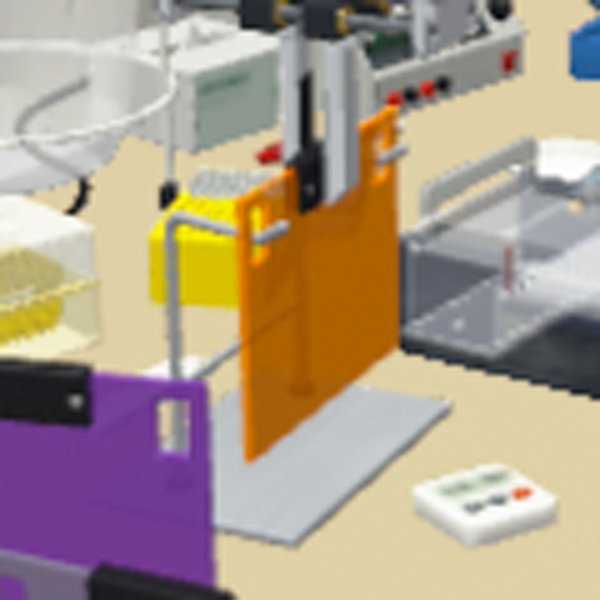

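The screen is held and raised, and the wires run through the middle of the slots (crop 265,230 and 385,155). Drawing it forward.

>>> {"api": "jog_arm", "payload": {
  "rows": [
    [[0, -0.004, 0], 0, 0.005],
    [[0, -0.008, 0], 0, 0.005],
    [[0, -0.01, 0], 0, 0.005],
    [[0, -0.01, 0], 0, 0.005],
    [[0, -0.01, 0], 0, 0.005],
    [[0, -0.01, 0], 0, 0.005],
    [[0, -0.01, 0], 0, 0.005],
    [[0, -0.01, 0], 0, 0.005],
    [[0, -0.005, 0], 0, 0.005],
    [[0, 0, 0], 0, 0.005],
    [[0, 0, 0], 0, 0.005],
    [[0, 0, 0], 0, 0.005]
  ]
}}

```text
time_s: 7.68
ee_pos: [0.4455, 0.259, 0.167]
eef_rot: [3.141, -0.0, 1.693]
force: [0.4, -0.3, -0.9]
grip_width: 0.0139
grip_force: 25.0
```

>>> {"api": "jog_arm", "payload": {
  "rows": [
    [[0, 0, -0.01], 0, 0.005],
    [[0, 0, -0.02], 0, 0.005],
    [[0, 0, -0.03], 0, 0.005],
    [[0, 0, -0.03], 0, 0.005],
    [[0, 0, -0.03], 0, 0.005],
    [[0, 0, -0.03], 0, 0.005],
    [[0, 0, -0.01], 0, 0.005],
    [[0, 0, 0], 0, 0.005]
  ]
}}

```text
time_s: 8.35
ee_pos: [0.4458, 0.2592, 0.3294]
eef_rot: [3.137, -0.001, 1.693]
force: [0.4, -0.4, -1.6]
grip_width: 0.0138
grip_force: 25.0
```

Run:
```python
from h import *
cx,cy,yaw=.5057,-.2722,np.radians(2.3)
x=cx-.038*np.cos(yaw);y=cy-.038*np.sin(yaw)
go(x,y,.327,2.3);print(x,y)
```

```text
t 8.35 pos [0.4458 0.2592 0.3294] tool shift [-0.5316 -0.0433  0.0015] tool y dir deg 7.01
turn(tool z) deg 4.71 alt other half
0.4677306129856511 -0.2737250081162373
```

>>> {"api": "jog_arm", "payload": {
  "rows": [
    [[0, 0, 0], 2.35, 0.005],
    [[0, 0, 0], 2.36, 0.005],
    [[-0.0134, 0, 0], 0, 0.005],
    [[-0.03, 0, 0], 0, 0.005],
    [[-0.03, 0, 0], 0, 0.005],
    [[-0.03, 0, 0], 0, 0.005],
    [[-0.03, 0, 0], 0, 0.005],
    [[-0.03, 0, 0], 0, 0.005],
    [[-0.03, 0, 0], 0, 0.005],
    [[-0.03, 0, 0], 0, 0.005]
  ]
}}

```text
time_s: 9.18
ee_pos: [0.4535, 0.0338, 0.3256]
eef_rot: [-3.14, 0.0, 1.612]
force: [1.0, 1.3, -0.7]
grip_width: 0.014
grip_force: 25.0
```

>>> {"api": "jog_arm", "payload": {
  "rows": [
    [[-0.03, 0, 0], 0, 0.005],
    [[-0.03, 0, 0], 0, 0.005],
    [[-0.03, 0, 0], 0, 0.005],
    [[-0.03, 0, 0], 0, 0.005],
    [[-0.03, 0, 0], 0, 0.005],
    [[-0.03, 0, 0], 0, 0.005],
    [[-0.03, 0, 0], 0, 0.005],
    [[-0.03, 0, 0], 0, 0.005],
    [[-0.03, 0, 0], 0, 0.005],
    [[-0.03, 0, 0], 0, 0.005],
    [[-0.01, 0, 0], 0, 0.005],
    [[0, 0, 0], 0, 0.005]
  ]
}}

```text
time_s: 10.18
ee_pos: [0.4657, -0.276, 0.325]
eef_rot: [-3.139, -0.002, 1.609]
force: [-0.1, 0.5, -1.3]
grip_width: 0.014
grip_force: 25.0
```

Run:
```python
from h import *
go(.4677,-.2737,.21,2.3)
def big(m):
    n,l,s,_=cv2.connectedComponentsWithStats(m.astype(np.uint8));return l==1+np.argmax(s[1:,4])
for n in('side','top'):
    d=camera(n);P2,ok2=cloud(d);R=np.abs(P2-[.47,-.27,.29]);hs=cv2.cvtColor(d['image'],cv2.COLOR_RGB2HSV).astype(int)
    a=ok2&(R[...,0]<.06)&(R[...,1]<.14)&(R[...,2]<.11)&(hs[...,0]>3)&(hs[...,0]<22)&(hs[...,1]>170)
    if a.sum()>30:
        a=big(a);A=P2[a];ce=np.median(A,0);u,s,vt=np.linalg.svd(A-ce,full_matrices=False);print(n,len(A),ce.round(4),'normal',vt[2].round(3),A.min(0).round(3),A.max(0).round(3),rect(P2,a))
    if n=='side':
        m=ok2&(P2[...,0]>.36)&(P2[...,0]<.65)&(P2[...,1]>-.42)&(P2[...,1]<-.13)&(np.abs(P2[...,2]-.046)<.006);m=big(m);print('viewer side',rect(P2,m))
        cv2.imwrite('pics/over.png',cv2.resize(d['image'][130:250,300:440],(700,600),interpolation=cv2.INTER_CUBIC)[:,:,::-1])
```

```text
t 10.18 pos [ 0.4657 -0.276   0.325 ] tool shift [0.002  0.0024 0.115 ] tool y dir deg 2.2
turn(tool z) deg -0.1 alt other half
side 752 [ 0.4627 -0.255   0.2737] normal [-0.999 -0.035  0.006] [ 0.455 -0.366  0.203] [ 0.473 -0.177  0.354] (464.3, -271.9, 12.7, 189.5, 2.1, 752)
viewer side (502.9, -267.0, 191.2, 237.1, 2.53, 782)
```

View pics/over.png

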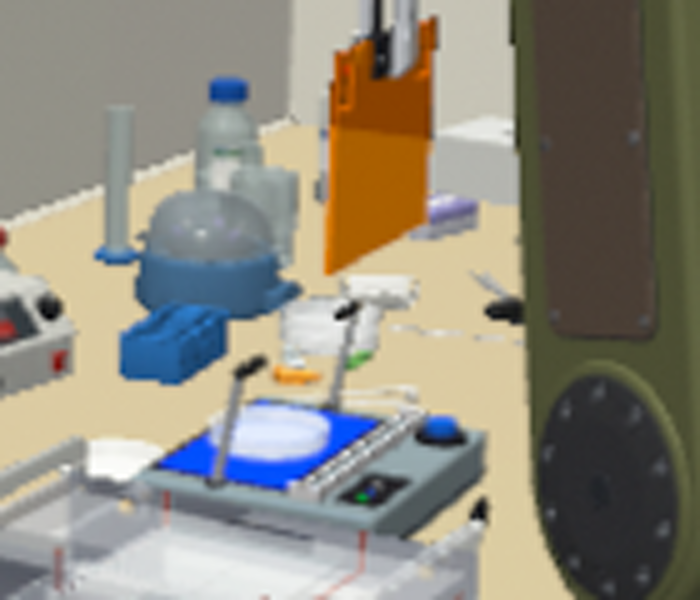

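>>> {"api": "jog_arm", "payload": {
  "rows": [
    [[0.002, 0.0015, 0.01], 0, 0.005],
    [[0, 0, 0.02], 0, 0.005],
    [[0, 0, 0.025], 0, 0.005],
    [[0, 0, 0.025], 0, 0.005],
    [[0, 0, 0.025], 0, 0.005],
    [[0, 0, 0.02], 0, 0.005],
    [[0, 0, 0.01], 0, 0.005],
    [[0, 0, 0], 0, 0.005],
    [[0, 0, 0], 0, 0.005],
    [[0, 0, 0], 0, 0.005]
  ]
}}

```text
time_s: 11.12
ee_pos: [0.4686, -0.2718, 0.1933]
eef_rot: [3.14, 0.001, 1.612]
force: [0.0, -0.6, -1.9]
grip_width: 0.0137
grip_force: 25.0
```

Run:
```python
from h import *
go(.467,-.2737,.166,2.3);print(get_obs()['force'])
def big(m):
    n,l,s,_=cv2.connectedComponentsWithStats(m.astype(np.uint8));return l==1+np.argmax(s[1:,4])
d=camera('side');P2,ok2=cloud(d);R=np.abs(P2-[.47,-.27,.15]);hs=cv2.cvtColor(d['image'],cv2.COLOR_RGB2HSV).astype(int)
a=ok2&(R[...,0]<.06)&(R[...,1]<.14)&(R[...,2]<.11)&(hs[...,0]>3)&(hs[...,0]<22)&(hs[...,1]>170)
a=big(a);A=P2[a];print(A.min(0).round(3),A.max(0).round(3),rect(P2,a))
m=ok2&(P2[...,0]>.36)&(P2[...,0]<.65)&(P2[...,1]>-.42)&(P2[...,1]<-.13)&(np.abs(P2[...,2]-.046)<.006);print('viewer side',rect(P2,big(m)))
cv2.imwrite('pics/near.png',cv2.resize(d['image'][165:245,320:420],(750,600),interpolation=cv2.INTER_CUBIC)[:,:,::-1])
```

```text
t 11.12 pos [ 0.4686 -0.2718  0.1933] tool shift [-0.0018 -0.0017  0.0273] tool y dir deg 2.34
turn(tool z) deg 0.04 alt other half
[ 0.00727172 -0.56654401 -1.85384571]
[ 0.459 -0.361  0.074] [ 0.475 -0.177  0.223] (465.9, -268.8, 11.5, 184.0, 2.05, 646)
viewer side (499.8, -267.2, 189.0, 233.7, 0.77, 706)
```

View pics/near.png

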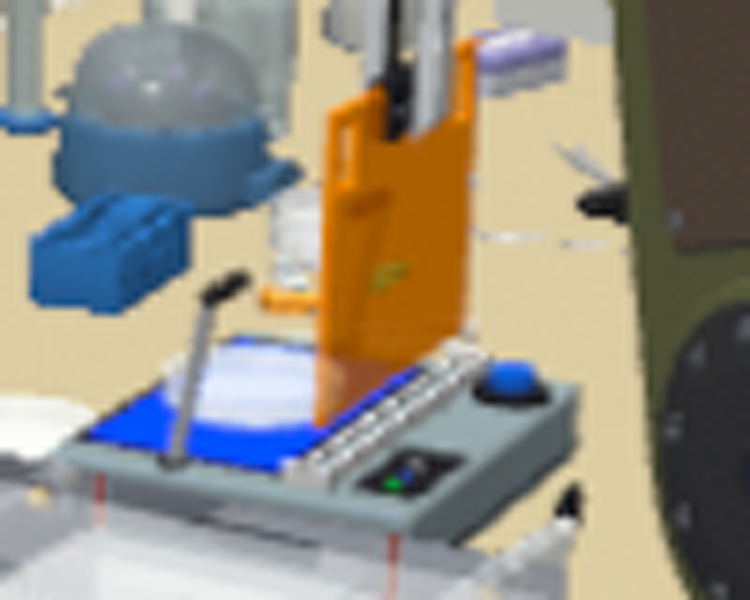

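The screen is upright just above the groove: its near lower corner is at crop (322,425) and the groove runs (300,475)-(480,350). Lowering slowly.

>>> {"api": "jog_arm", "payload": {
  "rows": [
    [[-0.0015, -0.0005, 0.005], 0, 0.005],
    [[0, 0, 0.005], 0, 0.005],
    [[0, 0, 0.005], 0, 0.005],
    [[0, 0, 0.004], 0, 0.005],
    [[0, 0, 0], 0, 0.005],
    [[0, 0, 0], 0, 0.005]
  ]
}}

```text
time_s: 11.67
ee_pos: [0.4676, -0.2734, 0.1727]
eef_rot: [-3.141, -0.0, 1.611]
force: [0.4, 0.8, -0.9]
grip_width: 0.0135
grip_force: 25.0
```

>>> {"api": "jog_arm", "payload": {
  "rows": [
    [[0, 0, 0.002], 0, 0.005],
    [[0, 0, 0.002], 0, 0.005],
    [[0, 0, 0.002], 0, 0.005],
    [[0, 0, 0], 0, 0.005],
    [[0, 0, 0], 0, 0.005]
  ]
}}

```text
time_s: 12.08
ee_pos: [0.468, -0.2738, 0.1685]
eef_rot: [3.14, 0.002, 1.611]
force: [-2.1, 0.9, 12.5]
grip_width: 0.0138
grip_force: 25.0
```

>>> {"api": "jog_arm", "payload": {
  "rows": [
    [[0, -0.001, 0], 0, 0.005],
    [[0, -0.001, 0], 0, 0.005],
    [[0, -0.001, 0], 0, 0.005],
    [[0, 0, 0], 0, 0.005],
    [[0, 0, 0], 0, 0.005],
    [[0, 0, 0], 0, 0.005]
  ]
}}

```text
time_s: 12.58
ee_pos: [0.4659, -0.2739, 0.1685]
eef_rot: [3.137, 0.002, 1.611]
force: [3.1, 1.2, 7.6]
grip_width: 0.0138
grip_force: 25.0
```

>>> {"api": "jog_arm", "payload": {
  "rows": [
    [[0, -0.001, 0], 0, 0.005],
    [[0, -0.001, 0], 0, 0.005],
    [[0, -0.001, 0], 0, 0.005],
    [[0, -0.001, 0], 0, 0.005],
    [[0, 0, 0], 0, 0.005],
    [[0, 0, 0], 0, 0.005]
  ]
}}

```text
time_s: 13.08
ee_pos: [0.462, -0.2741, 0.1685]
eef_rot: [3.137, 0.002, 1.611]
force: [3.7, 0.0, 7.8]
grip_width: 0.0139
grip_force: 25.0
```

>>> {"api": "jog_arm", "payload": {
  "rows": [
    [[0, -0.001, 0], 0, 0.005],
    [[0, -0.001, 0], 0, 0.005],
    [[0, 0, 0], 0, 0.005],
    [[0, 0, 0], 0, 0.005]
  ]
}}

```text
time_s: 13.42
ee_pos: [0.4603, -0.2742, 0.1685]
eef_rot: [3.136, 0.002, 1.611]
force: [6.0, -0.5, 5.8]
grip_width: 0.0142
grip_force: 25.0
```

Run:
```python
from h import *
print(get_obs()['force'],get_obs()['moment'])
d=camera('side');P2,ok2=cloud(d)
cv2.imwrite('pics/in.png',cv2.resize(d['image'][175:245,330:415],(728,600),interpolation=cv2.INTER_CUBIC)[:,:,::-1])
```

```text
[ 6.02500242 -0.47532346  5.77870579] [ 0.10446299 -1.9982919   0.07388096]
```

View pics/in.png

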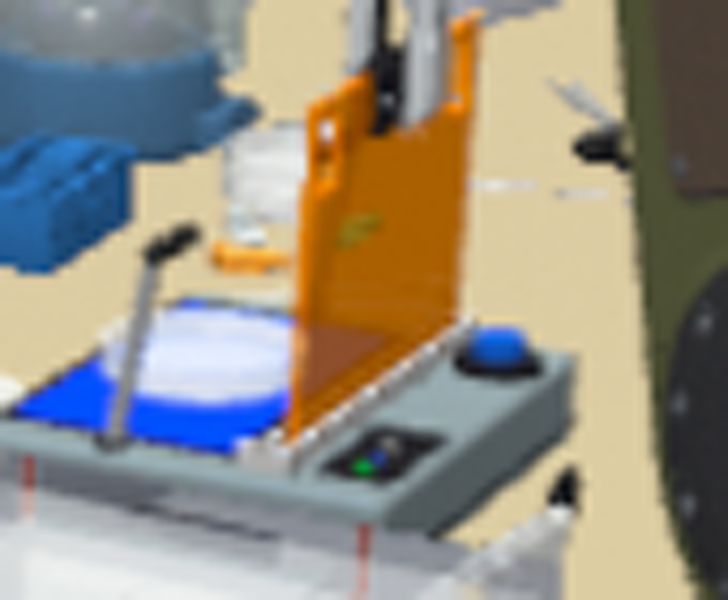

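The lip stands in front of the plate's lower edge (crop (280,445)-(470,325)) and Fx rose on contact, so the edge is in the groove against the lip. Next I'll open the rear finger gradually and walk the top back.

>>> {"api": "jog_arm", "payload": {
  "rows": [
    [[0, 0.0015, -0.001], 0, 0.014],
    [[0, 0.002, 0], 0, 0.018],
    [[0, 0.002, 0], 0, 0.022],
    [[0, 0.002, 0], 0, 0.026],
    [[0, 0.002, 0], 0, 0.03],
    [[0, 0.002, 0], 0, 0.034],
    [[0, 0.002, 0], 0, 0.036],
    [[0, 0.002, 0], 0, 0.036],
    [[0, 0.002, 0], 0, 0.036],
    [[0, 0.002, 0], 0, 0.036]
  ]
}}

```text
time_s: 14.3
ee_pos: [0.4783, -0.273, 0.1679]
eef_rot: [-3.142, -0.0, 1.611]
force: [-0.8, -0.1, -0.1]
grip_width: 0.036
grip_force: 0.0
```

```bash
cat >> h.py <<'E'
def big(m):
    n,l,s,_=cv2.connectedComponentsWithStats(m.astype(np.uint8));return l==1+np.argmax(s[1:,4])
def scr(d):
    P2,ok2=cloud(d);R=np.abs(P2-[.5,-.27,.13]);hs=cv2.cvtColor(d['image'],cv2.COLOR_RGB2HSV).astype(int)
    a=ok2&(R[...,0]<.12)&(R[...,1]<.14)&(R[...,2]<.11)&(hs[...,0]>3)&(hs[...,0]<22)&(hs[...,1]>170)
    a=big(a);A=P2[a];ce=np.median(A,0);n=np.linalg.svd(A-ce,full_matrices=False)[2][2];n*=np.sign(n[0])
    print('scr',len(A),ce.round(3),'tilt',round(np.degrees(np.arcsin(-n[2])),1),'yaw',round(np.degrees(np.arctan2(n[1],n[0])),1),A.min(0).round(3),A.max(0).round(3))
E
python3 - <<'E'
from h import *
scr(camera('side'));go(.537,-.27,.163,2.3)
E
```

```text
scr 601 [ 0.463 -0.257  0.121] tilt 2.3 yaw 2.7 [ 0.453 -0.365  0.049] [ 0.547 -0.18   0.199]
t 14.35 pos [ 0.4785 -0.2729  0.1679] tool shift [0.0006 0.0585 0.0049] tool y dir deg 2.32
turn(tool z) deg 0.02 alt other half
```

>>> {"api": "jog_arm", "payload": {
  "rows": [
    [[0, 0.004, 0], 0, 0.036],
    [[0, 0.004, 0], 0, 0.036],
    [[0, 0.004, 0], 0, 0.036],
    [[0, 0.004, 0.0005], 0, 0.036],
    [[0, 0.004, 0.0005], 0, 0.036],
    [[0, 0.004, 0.0005], 0, 0.036],
    [[0, 0.004, 0.0005], 0, 0.036],
    [[0, 0.004, 0.001], 0, 0.036],
    [[0, 0.004, 0.001], 0, 0.036],
    [[0, 0.004, 0.001], 0, 0.036],
    [[0, 0.003, 0], 0, 0.036],
    [[0, 0, 0], 0, 0.036]
  ]
}}

```text
time_s: 15.35
ee_pos: [0.5215, -0.2712, 0.1628]
eef_rot: [-3.141, -0.0, 1.611]
force: [0.6, -0.5, -0.1]
grip_width: 0.036
grip_force: 0.3
```

Run:
```python
from h import *
scr(camera('side'));go(.537,-.27,.163,2.3)
```

```text
scr 751 [ 0.494 -0.258  0.114] tilt 27.5 yaw 2.3 [ 0.46  -0.363  0.054] [ 0.532 -0.174  0.183]
t 15.4 pos [ 0.5213 -0.2712  0.1629] tool shift [ 0.0006  0.0157 -0.0001] tool y dir deg 2.32
turn(tool z) deg 0.02 alt other half
```

Tilt is 27.5°, following the rear finger. The last part goes slowly, until the front finger presses.

>>> {"api": "jog_arm", "payload": {
  "rows": [
    [[0, 0.003, 0], 0, 0.036],
    [[0, 0.003, 0], 0, 0.036],
    [[0, 0.003, 0], 0, 0.036],
    [[0, 0.002, 0], 0, 0.036],
    [[0, 0.001, 0], 0, 0.036],
    [[0, 0, 0], 0, 0.036],
    [[0, 0, 0], 0, 0.036]
  ]
}}

```text
time_s: 15.98
ee_pos: [0.5331, -0.2708, 0.1629]
eef_rot: [-3.141, -0.0, 1.611]
force: [-0.4, 0.7, 0.7]
grip_width: 0.0359
grip_force: 0.0
```

>>> {"api": "jog_arm", "payload": {
  "rows": [
    [[0, 0.001, 0], 0, 0.036],
    [[0, 0.001, 0], 0, 0.036],
    [[0, 0, 0], 0, 0.036],
    [[0, 0, 0], 0, 0.036]
  ]
}}

```text
time_s: 16.32
ee_pos: [0.5351, -0.2707, 0.1629]
eef_rot: [3.142, -0.0, 1.611]
force: [0.8, 0.9, -1.6]
grip_width: 0.036
grip_force: 0.0
```

Run:
```python
from h import *
scr(camera('side'));go(.537,-.27,.163,2.3)
```

```text
scr 777 [ 0.497 -0.26   0.115] tilt 29.9 yaw 2.3 [ 0.459 -0.361  0.055] [ 0.537 -0.175  0.181]
t 16.37 pos [ 0.5351 -0.2707  0.1629] tool shift [ 0.0006  0.002  -0.0001] tool y dir deg 2.31
turn(tool z) deg 0.01 alt other half
```

>>> {"api": "jog_arm", "payload": {
  "rows": [
    [[0, 0.001, 0], 0, 0.036],
    [[0, 0.001, 0], 0, 0.036],
    [[0, 0, 0], 0, 0.036],
    [[0, 0, 0], 0, 0.036]
  ]
}}

```text
time_s: 16.7
ee_pos: [0.5371, -0.2706, 0.1629]
eef_rot: [3.142, -0.0, 1.611]
force: [0.1, 0.1, -0.5]
grip_width: 0.0363
grip_force: 0.0
```

>>> {"api": "jog_arm", "payload": {
  "rows": [
    [[0, 0.001, 0], 0, 0.036],
    [[0, 0.0005, 0], 0, 0.036],
    [[0, 0, 0], 0, 0.036],
    [[0, 0, 0], 0, 0.036]
  ]
}}

```text
time_s: 17.03
ee_pos: [0.5386, -0.2705, 0.1629]
eef_rot: [-3.141, -0.0, 1.611]
force: [-0.4, -0.5, 0.2]
grip_width: 0.0361
grip_force: 0.0
```

>>> {"api": "jog_arm", "payload": {
  "rows": [
    [[0, 0.001, 0], 0, 0.036],
    [[0, 0.0005, 0], 0, 0.036],
    [[0, 0, 0], 0, 0.036],
    [[0, 0, 0], 0, 0.036]
  ]
}}

```text
time_s: 17.37
ee_pos: [0.5395, -0.2705, 0.1628]
eef_rot: [-3.14, -0.0, 1.611]
force: [-4.8, 0.5, 0.1]
grip_width: 0.036
grip_force: 2.4
```

>>> {"api": "jog_arm", "payload": {
  "rows": [
    [[0, 0.001, 0], 0, 0.036],
    [[0, 0.0005, 0], 0, 0.036],
    [[0, 0, 0], 0, 0.036],
    [[0, 0, 0], 0, 0.036]
  ]
}}

```text
time_s: 17.7
ee_pos: [0.54, -0.2705, 0.1626]
eef_rot: [-3.137, -0.001, 1.611]
force: [-12.5, -0.4, 3.1]
grip_width: 0.0358
grip_force: 6.5
```

>>> {"api": "jog_arm", "payload": {
  "rows": [
    [[0, -0.002, 0], 0, 0.036],
    [[0, -0.002, 0], 0, 0.036],
    [[0, -0.001, 0], 0, 0.04],
    [[0, 0, 0], 0, 0.044],
    [[0, 0, -0.005], 0, 0.044],
    [[0, 0, -0.01], 0, 0.044],
    [[0, 0, -0.02], 0, 0.044],
    [[0, 0, -0.025], 0, 0.044],
    [[0, 0, -0.03], 0, 0.044],
    [[0, 0, -0.02], 0, 0.044],
    [[0, 0, -0.01], 0, 0.044],
    [[0, 0, 0], 0, 0.044]
  ]
}}

```text
time_s: 18.7
ee_pos: [0.5371, -0.2709, 0.2857]
eef_rot: [3.138, 0.002, 1.611]
force: [0.3, 0.8, -0.6]
grip_width: 0.044
grip_force: 0.0
```

Run:
```python
from h import *
c=camera('side');scr(c);go(.537,-.27,.163,2.3)
t=camera('top')
for d in (c,t):
    for q in spot_point('lamp_button_top',d)[:2]:
        u,v=q['at'][0]*640,q['at'][1]*480;print(round(q['p'],2),u,v,pt(d,u,v,.058).round(4))
    P,ok=cloud(d);hs=cv2.cvtColor(d['image'],cv2.COLOR_RGB2HSV).astype(int)
    m=ok&(np.abs(P[...,0]-.434)<.03)&(np.abs(P[...,1]+.34)<.04)&(P[...,2]>.04)&(hs[...,0]>100)&(hs[...,0]<130)&(hs[...,1]>130)
    if m.any():
        m=big(m);v,u=np.nonzero(m);print('blob',m.sum(),u.mean(),v.mean(),pt(d,u.mean(),v.mean(),.057).round(4),P[m].mean(0).round(4))
S=cv2.resize(c['image'][165:245,330:430],(500,400));T=cv2.resize(t['image'][230:310,390:450],(300,400));cv2.imwrite('pics/lean.png',np.hstack([S,T])[:,:,::-1])
```

```text
scr 797 [ 0.497 -0.265  0.117] tilt 30.2 yaw 2.3 [ 0.458 -0.365  0.049] [ 0.541 -0.175  0.181]
t 18.75 pos [ 0.5368 -0.2707  0.2835] tool shift [7.000e-04 1.000e-04 1.205e-01] tool y dir deg 2.31
turn(tool z) deg 0.01 alt other half
0.37 386.11199999999997 214.608 [ 0.4427 -0.3443  0.058 ]
0.32 351.808 215.184 [ 0.5475 -0.2693  0.058 ]
blob 23 387.60869565217394 215.43478260869566 [ 0.4352 -0.3409  0.057 ] [ 0.4338 -0.3376  0.0582]
0.57 442.176 299.18399999999997 [ 0.434  -0.3465  0.058 ]
blob 35 441.9428571428571 298.57142857142856 [ 0.4362 -0.3454  0.057 ] [ 0.435  -0.3448  0.0607]
```

View pics/lean.png

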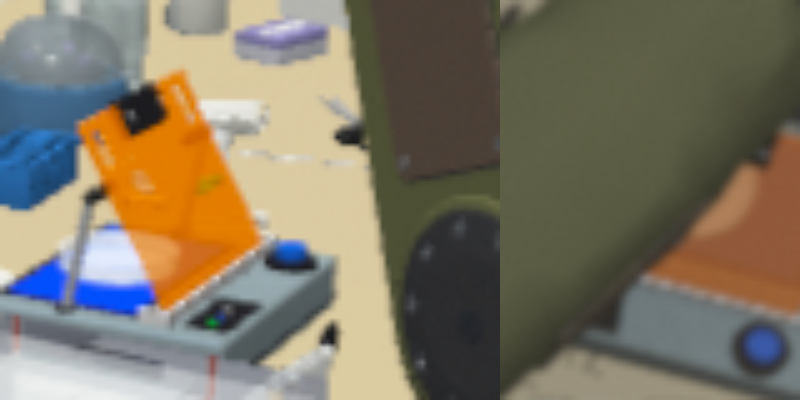

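The screen leans at 30.2°, yaw 2.3°, with its lower edge behind the lip, and the hand is clear. The button is at side crop (290,250), about (0.435,-0.343). I'll turn the hand 90° so its body stays clear of the screen, then close the fingers.

>>> {"api": "jog_arm", "payload": {
  "rows": [
    [[0, 0, 0], 7, 0.03],
    [[0, 0, 0], 7, 0],
    [[0, 0, 0], 7, 0],
    [[0, 0, 0], 7, 0],
    [[0, 0, 0], 7, 0],
    [[0, 0, 0], 7, 0],
    [[0, 0, 0], 7, 0],
    [[0, 0, 0], 7, 0],
    [[0, 0, 0], 7, 0],
    [[0, 0, 0], 7, 0],
    [[0, 0, 0], 7, 0],
    [[0, 0, 0], 7, 0]
  ]
}}

```text
time_s: 19.9
ee_pos: [0.5363, -0.2705, 0.2815]
eef_rot: [-3.14, 0.002, 0.139]
force: [-0.2, -0.6, -0.4]
grip_width: 0.0003
grip_force: 0.0
```

>>> {"api": "jog_arm", "payload": {
  "rows": [
    [[0, 0, 0], 6, 0],
    [[0, 0, 0], 0, 0],
    [[0, 0, 0], 0, 0]
  ]
}}

```text
time_s: 20.15
ee_pos: [0.5364, -0.2705, 0.2819]
eef_rot: [-3.141, 0.001, 0.044]
force: [-0.6, 0.2, -0.1]
grip_width: 0.0005
grip_force: 0.0
```

Run:
```python
from h import *
go(.4345,-.343,.09)
```

```text
t 20.15 pos [ 0.5364 -0.2705  0.2819] tool shift [-0.1047  0.0681  0.192 ] tool y dir deg -87.5
```

>>> {"api": "jog_arm", "payload": {
  "rows": [
    [[-0.0147, 0.0081, 0], 0, 0],
    [[-0.03, 0.02, 0], 0, 0],
    [[-0.03, 0.02, 0], 0, 0],
    [[-0.03, 0.02, 0], 0, 0],
    [[0, 0, 0], 0, 0],
    [[0, 0, 0.02], 0, 0],
    [[0, 0, 0.035], 0, 0],
    [[0, 0, 0.035], 0, 0],
    [[0, 0, 0.035], 0, 0],
    [[0, 0, 0.035], 0, 0],
    [[0, 0, 0.025], 0, 0],
    [[0, 0, 0], 0, 0]
  ]
}}

```text
time_s: 21.15
ee_pos: [0.4328, -0.341, 0.0927]
eef_rot: [-3.136, 0.006, 0.044]
force: [-0.4, 1.3, -1.6]
grip_width: 0.0004
grip_force: 0.0
```

>>> {"api": "jog_arm", "payload": {
  "rows": [
    [[0, 0, 0], 0, 0],
    [[0, 0, 0], 0, 0]
  ]
}}

```text
time_s: 21.32
ee_pos: [0.4354, -0.3434, 0.0997]
eef_rot: [3.14, -0.002, 0.042]
force: [1.0, 0.4, 0.9]
grip_width: 0.0003
grip_force: 0.0
```

Run:
```python
from h import *
go(.4345,-.343,.06)
scr(camera('side'))
```

```text
t 21.32 pos [ 0.4354 -0.3434  0.0997] tool shift [-0.0009 -0.0005  0.0397] tool y dir deg -87.61
scr 800 [ 0.498 -0.263  0.116] tilt 30.0 yaw 2.4 [ 0.456 -0.364  0.048] [ 0.54  -0.177  0.18 ]
```

>>> {"api": "jog_arm", "payload": {
  "rows": [
    [[0, 0, 0.01], 0, 0],
    [[0, 0, 0.015], 0, 0],
    [[0, 0, 0.008], 0, 0],
    [[0, 0, 0.004], 0, 0],
    [[0, 0, 0], 0, 0],
    [[0, 0, 0], 0, 0]
  ]
}}

```text
time_s: 21.87
ee_pos: [0.4348, -0.343, 0.0614]
eef_rot: [3.141, -0.0, 0.04]
force: [-1.5, 0.5, 2.3]
grip_width: 0.0004
grip_force: 0.9
```

>>> {"api": "jog_arm", "payload": {
  "rows": [
    [[0, 0, 0.002], 0, 0],
    [[0, 0, 0.002], 0, 0],
    [[0, 0, 0.002], 0, 0],
    [[0, 0, 0], 0, 0],
    [[0, 0, 0], 0, 0]
  ]
}}

```text
time_s: 22.28
ee_pos: [0.4351, -0.3432, 0.0561]
eef_rot: [3.14, -0.001, 0.04]
force: [-2.7, 3.7, 12.6]
grip_width: 0.0001
grip_force: 6.7
```

>>> {"api": "jog_arm", "payload": {
  "rows": [
    [[0, 0, 0.002], 0, 0],
    [[0, 0, 0], 0, 0],
    [[0, 0, 0], 0, 0]
  ]
}}

```text
time_s: 22.53
ee_pos: [0.4353, -0.3433, 0.0557]
eef_rot: [3.14, -0.002, 0.04]
force: [-10.4, 9.0, 33.0]
grip_width: 0.0004
grip_force: 16.2
```

Run:
```python
from h import *
c=camera('side');scr(c);print(get_obs()['force'],get_obs()['ee_pos'])
S=cv2.resize(c['image'][185:235,360:420],(600,500),interpolation=cv2.INTER_CUBIC);cv2.imwrite('pics/press.png',S[:,:,::-1])
```

```text
scr 800 [ 0.498 -0.263  0.116] tilt 30.0 yaw 2.2 [ 0.46  -0.366  0.05 ] [ 0.539 -0.173  0.181]
[-10.19044149   8.89968752  32.87214474] [ 0.43525924 -0.34332095  0.05570465]
```

View pics/press.png

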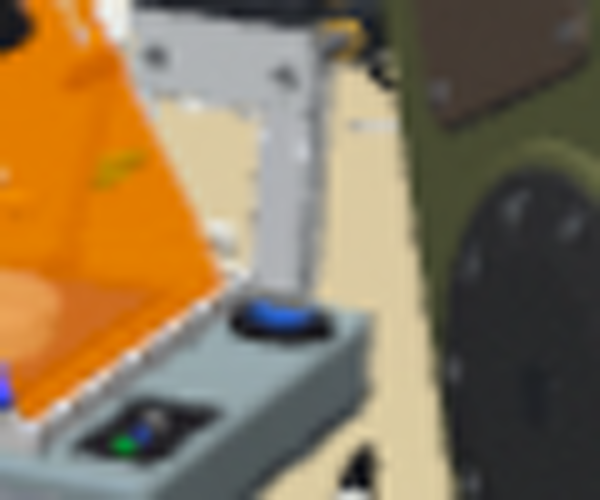

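The stop is hard at 0.0557, but it could be the button bottoming or the housing rim. Easing up in small steps will show the spring travel.

>>> {"api": "jog_arm", "payload": {
  "rows": [
    [[0, 0, -0.003], 0, 0],
    [[0, 0, 0], 0, 0],
    [[0, 0, 0], 0, 0]
  ]
}}

```text
time_s: 22.83
ee_pos: [0.4351, -0.3432, 0.0566]
eef_rot: [3.14, -0.001, 0.04]
force: [0.4, -0.1, 4.5]
grip_width: 0.0004
grip_force: 2.3
```

>>> {"api": "jog_arm", "payload": {
  "rows": [
    [[0, 0, -0.0015], 0, 0],
    [[0, 0, 0], 0, 0],
    [[0, 0, 0], 0, 0]
  ]
}}

```text
time_s: 23.08
ee_pos: [0.435, -0.3432, 0.0577]
eef_rot: [3.141, -0.001, 0.04]
force: [2.6, -2.9, 3.1]
grip_width: 0.0007
grip_force: 2.0
```

>>> {"api": "jog_arm", "payload": {
  "rows": [
    [[0, 0, -0.0015], 0, 0],
    [[0, 0, 0], 0, 0],
    [[0, 0, 0], 0, 0]
  ]
}}

```text
time_s: 23.33
ee_pos: [0.4348, -0.3429, 0.059]
eef_rot: [3.141, -0.0, 0.04]
force: [1.4, -1.2, 3.9]
grip_width: 0.0006
grip_force: 1.6
```

>>> {"api": "jog_arm", "payload": {
  "rows": [
    [[0, 0, -0.0015], 0, 0],
    [[0, 0, 0], 0, 0],
    [[0, 0, 0], 0, 0]
  ]
}}

```text
time_s: 23.58
ee_pos: [0.4346, -0.3428, 0.0603]
eef_rot: [-3.141, 0.0, 0.04]
force: [0.7, -1.0, 1.9]
grip_width: 0.0002
grip_force: 1.2
```

>>> {"api": "jog_arm", "payload": {
  "rows": [
    [[0, 0, -0.0015], 0, 0],
    [[0, 0, 0], 0, 0],
    [[0, 0, 0], 0, 0]
  ]
}}

```text
time_s: 23.83
ee_pos: [0.4345, -0.3427, 0.0618]
eef_rot: [-3.141, 0.0, 0.04]
force: [-0.8, -0.7, 1.5]
grip_width: 0.0007
grip_force: 0.8
```

>>> {"api": "jog_arm", "payload": {
  "rows": [
    [[0, 0, -0.0015], 0, 0],
    [[0, 0, 0], 0, 0],
    [[0, 0, 0], 0, 0]
  ]
}}

```text
time_s: 24.08
ee_pos: [0.4346, -0.3428, 0.0633]
eef_rot: [-3.141, 0.0, 0.04]
force: [-0.0, -0.0, -0.3]
grip_width: 0.0
grip_force: 0.0
```

The spring force fell smoothly from about 5 N at the stop to zero just above 0.0618. That is the full 6 mm of travel, so the button was fully down and is up again. Retreating.

>>> {"api": "jog_arm", "payload": {
  "rows": [
    [[0, 0, -0.01], 0, 0],
    [[0, 0, -0.03], 0, 0],
    [[0, 0, -0.04], 0, 0],
    [[0, 0, -0.04], 0, 0],
    [[0, 0, -0.03], 0, 0],
    [[0, 0, -0.01], 0, 0],
    [[0, 0, 0], 0, 0],
    [[0, 0, 0], 0, 0],
    [[0, 0, 0], 0, 0]
  ]
}}

```text
time_s: 24.83
ee_pos: [0.4342, -0.3425, 0.2217]
eef_rot: [-3.14, 0.002, 0.04]
force: [0.4, -0.2, 0.0]
grip_width: 0.0001
grip_force: 0.0
```

Run:
```python
from h import *
scr(camera('side'));print(get_obs()['ee_pos'],get_obs()['force'],hand_in())
```

```text
scr 801 [ 0.498 -0.264  0.116] tilt 30.1 yaw 2.2 [ 0.457 -0.366  0.049] [ 0.539 -0.174  0.181]
the job is handed in; nothing more can be done
[ 0.43421468 -0.3424807   0.2215853 ] [-0.49804226  0.09900784 -0.66858341] None
```

I handed the job in at about 25 s: the amber screen leans at 30° in the viewer's groove, the lamp button was pressed through its full 6 mm and is up again, the hand was nowhere near the dish, and `hand_in()` returned no verdict.

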